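# Wedge the receiving chute clear of its tray

## Robot

A 6-joint arm with a two-finger parallel gripper is mounted at the origin on the work surface. World frame = base frame: x ahead of the robot, y to its left, z up, the work surface at z = 0. Lengths are in m, angles in rad, forces in N, time in s.
With the tool pointing down it reaches from about 0.375 to 0.925 m from the base axis. Payload 5.7 kg.
Tool frame: the origin (TCP) lies midway between the tips of the shut fingers; the grasp point (between the pads) lies 19 mm behind it; x points along the fingers, y is the direction in which the jaws open and shut, and the axes are right-handed (so a half turn about x gives the same grasp; the last joint's range is limited). The gripper opens to 85 mm and grips with 20 to 120 N. Pads are 22 mm wide; open, the fingers measure 114 mm over their backs; the gripper's body (76 mm by 85 mm) begins 54 mm behind the grasp point. The pads swing forward as they close: fully open they stand 13 mm farther back than shut.
Start: joints at [1.109, 0.359, 1.51, -0, 1.272, -0.115], TCP at [0.204, 0.564, 0.231] pointing down, gripper open.
Joint ranges: [-2.97, 2.97], [-1.01, 2.36], [0.21, 2.38], [-0.96, 4.11], [0.2, 2.71], [-2.98, 2.98]. Speed limits (rad/s): [2.39, 2.39, 3.14, 3.14, 3.14, 3.14].

## Interface

Orientations are given as a rotation vector (axis times angle).
In Python, from rig import robot gives the robot as it stands.
- The arm moves only by the shell command python3 -m crank 'ROWS' [FORCE]. ROWS is JSON, a list of rows, each an object with "hand": the gripper's target within -1 to 1 (shut at 1, half-way at 0, fully open at -1); "dp": the shift along the world's x, y, z in cm, a list of three; "twist": the turn, a rotation vector about the world's x, y, z in rad, a list of three. In form: [{"hand": hand, "dp": [tx, ty, tz], "twist": [rx, ry, rz]}, ...]. A call has 1 to 12 rows; each row is the pose to reach, as a shift and turn from the pose commanded when the call began; what a row does not reach only later rows make up. A row lasts 1/8 s, in which the tool goes at most 62.5 mm and 10.7 degrees, less where a joint would pass 70% of its speed; a pose out of reach is approached as far as the arm can. A call with a gripper value outside its range is refused whole. The fingers move at their own pace and stop on an object; FORCE is the grip in N (left out, the last holds). Time passes only in rows, so rows that repeat a pose let the fingers close. It gives the time, the measured TCP pose, the force and the opening at its end, in the units of the state.
- robot.read_state(): the state, without advancing time (a new reading comes with each control period).
- robot.get_image(name): name is "side" or "top" or "wrist"; returns the picture (384x512x3 uint8, red, green, blue); there is no depth.
- robot.camera_model(name): a dict with "mtx" (3x3 intrinsics, pixels), "distortion" ([k1, k2, p1, p2, k3] as OpenCV has them; the pictures are not rectified), "extrinsics" (4x4, takes a point from world to camera coordinates); the wrist camera has in their place "tool_from_camera" (4x4, takes a point from camera to tool coordinates, whose origin is the TCP and whose axes are the tool frame's). Camera axes: x right, y up, looking along -z (the intrinsics and any distortion apply to the point x, -y, -z); pixel columns grow to the right and rows downward; lengths in m; the calibration is good to about 2 mm. A picture is of the moment at which its call begins: read the wrist's pose just before it. camera_model takes no time and is no camera call.
- robot.hand_in(): hands the job in, once; it reports no verdict.
The state is a dict: "t": time; "joints": joint angles; "joint_velocities": joint speeds; "joint_efforts": joint torques, N m; "tcp_pos": TCP position; "eef_rot": TCP orientation; "force": force on the tool from outside, world axes, zero at the start; "ft_torque": the same for the moment, N m; "opening": finger opening in m.
Only numpy, scipy, OpenCV 4.12 (cv2) and the standard library are available. Lean on these libraries where they do the work, as an engineer would, in place of code of your own. Each camera call takes 0.05 s, during which the arm holds its last target. There are 200 camera calls.

## Task

Lay the loose packing plate squarely on top of the one already lying under the chute's yellow side lug, edges flush, and let go of it; then take the levelling wedge by its black grip and push it, thin end first, in between the pile and the lug until the mouth of the chute just lifts off the rim of the tray, leaving a gap of about 3 mm. The job finishes with you still gripping the wedge and holding it there, the chute carried by wedge and pile alone so that a colleague can change the tray. Leave the tray with its discs and the two gauges where they are.

Things in the scene. Friction and masses are not known exactly. Their poses are not given: they have to be found in the camera images.
- chute: Sloping folded-steel chute with its fixed grey stand. Origin on the counter straight below the middle of the lug's free end; x: from there along the lug to the chute (roughly away from the robot), the direction to push the wedge; y: downhill; z up. Trough 130 mm wide (x = 45 to 175 mm), side walls 36 mm high. Stand: two uprights 239 mm high at y = -380 mm, x = 20 to 200 mm.
- lug_end (a point): Middle of the lower edge of the lug's free end: 36 mm above the counter while the chute rests on the tray. The lug's underside is level. It lies 380 mm from the hinge, the mouth 452 mm, so 1 mm at the lug is 1.19 mm at the mouth.
- chute_lip (a point): Underside of the chute's mouth lip, over the tray's rim: 40 mm above the counter while it rests on the tray, so (its height - 40 mm) is the gap at the mouth.
- tray: Loose grey steel tray, 190 (x) x 200 (y) x 40 mm high, wall 4 mm, 1.3 kg; origin under its centre. The mouth lip rests on its uphill wall. Not to be shifted.
- plate_low: Dark steel packing plate 100 (x) x 50 (y) x 12 mm, loose, lying on the counter under the lug, roughly along the chute's x axis: its far end reaches about 35 mm in under the lug, the other 65 mm lie open on the robot's side. Origin at the centre of its underside.
- plate_top: Second dark steel packing plate, same size 100 (x) x 50 (y) x 12 mm, 0.46 kg, lying free on the counter. Origin at the centre of its underside. Two plates make 24 mm, leaving 12 mm under the lug.
- wedge: Brass levelling wedge 120 mm long (x), 40 wide (y), flat below, 0.58 kg; rises evenly from 8 mm at the blunt thin end (+x) to 21 mm at the heel (-x). Origin at the centre of its underside. Black grip on the heel half. On two plates it starts to lift when its thin end is 37 mm past the lug's free end; 3 mm gap at the mouth comes at about 60 mm; at 91 mm the grip meets the lug.
- wedge_grip (a point): Point to grip the wedge: in the black flat-sided bakelite grip, 26 x 26 mm and 36 mm high (from 26 to 62 mm above the wedge's underside, on a short neck), on the wedge's centre line 44 mm behind its middle; this point is 46 mm above the underside.
- wedge_tip (a point): Middle of the lower edge of the wedge's thin end, 60 mm ahead of its middle.
- ring_gauge: Dull green thread ring gauge, 68 mm across, 18 mm high, origin under its centre. Bystander.
- snap_gauge: Nickel-plated C-shaped snap gauge lying flat, about 95 x 100 x 12 mm, origin under its middle. Bystander.
- disc0: Brass setting disc, 46 mm across, 14 mm high, lying in the tray. Bystander.
- disc1: Second brass setting disc, as the first.
There are look-alikes about, which are no part of the job. What is shaped like the plate_low but orange or turquoise is not meant.

How it is judged:
On the way, in this order (a step that is already met when the one before it is completed fails the run):
1. the loose plate lies squarely on the lower one and is let go, the chute still resting on the tray (x of plate_top in the frame of plate_low between -0.007 and 0.007 m and y of plate_top in the frame of plate_low between -0.007 and 0.007 m and z of plate_top in the frame of plate_low between 0.0095 and 0.0145 m and angle between the x axis of plate_top and the x axis of plate_low, either way round below 0.1 rad and angle between plate_top's own z axis and vertical below 0.06 rad and contact force between the fingers and plate_top below 0.1 N and linear speed of plate_top below 0.01 m/s and contact force between chute and tray above 1 N and contact force between wedge and chute below 0.1 N), for 0.2 s.
2. the wedge, held by the fingers and lying on the pile, carries the chute just clear of the tray (height (world z) of chute_lip between 0.0415 and 0.0455 m and contact force between chute and tray below 0.2 N and contact force between wedge and chute above 1.5 N and contact force between wedge and plate_top above 1.5 N and contact force between the fingers and wedge above 3 N and contact force between each of the arm, the fingers and chute below 0.2 N), for 0.2 s.
At the end, for the whole second after the job is handed in: Chute mouth 1.5 to 5.5 mm above the rim, not touching the tray; the wedge gripped by the fingers, still, lying on the upper plate and carrying the lug; the robot not touching the chute; upper plate flat on the lower, square to 7 mm each way and 0.1 rad (all of step 2 and x of plate_top in the frame of plate_low between -0.007 and 0.007 m and y of plate_top in the frame of plate_low between -0.007 and 0.007 m and z of plate_top in the frame of plate_low between 0.0095 and 0.0145 m and angle between the x axis of plate_top and the x axis of plate_low, either way round below 0.1 rad and angle between plate_top's own z axis and vertical below 0.06 rad and linear speed of wedge below 0.01 m/s); the arm keeps its last pose, push and grip.
It fails at once if the tray is shifted by more than 15 mm (distance of tray from where it was at the start of the episode above 0.015 m).
It fails at once if a gauge or a disc is shifted by more than 15 mm (distance of any of ring_gauge, snap_gauge, disc0, disc1 from where it was at the start of the episode above 0.015 m).
It also fails if it takes over 61 s, if anything falls off the work surface, if the arm or the gripper's body presses on something with over 40 N, if the wrist force passes 120 N, or if a joint passes its speed limit or range.

## Working session

There is one attempt and no reset: what is moved stays moved. The work goes in short steps, Python scripts to look and compute and a shell command to move; the robot and the scene stay as the last step left them, time stands still between calls to the robot, and variables do not carry over. Pictures are saved under pics/ and viewed, and the job is handed in when it is done.

```bash
ls; mkdir -p pics; cat > h.py <<'E'
import numpy as np, cv2
from rig import robot
from scipy.spatial.transform import Rotation as R
def snap(n,f):
    s=robot.read_state(); im=robot.get_image(n); cv2.imwrite(f'pics/{f}.png',im[:,:,::-1]); return s,im
def crop(src,f,x0,y0,x1,y1,k):
    im=cv2.imread(f'pics/{src}.png')[y0:y1,x0:x1]; cv2.imwrite(f'pics/{f}.png',cv2.resize(im,None,fx=k,fy=k,interpolation=cv2.INTER_CUBIC))
def cam(n,s=None):
    m=robot.camera_model(n); K=np.array(m['mtx']);D=np.array(m['distortion'],float)
    if n=='wrist':
        T=np.eye(4);T[:3,:3]=R.from_rotvec(s['eef_rot']).as_matrix();T[:3,3]=s['tcp_pos']
        C=T@np.array(m['tool_from_camera'])
    else: C=np.linalg.inv(np.array(m['extrinsics']))
    return K,D,C
def back(c,px,z):
    K,D,C=c; u=cv2.undistortPoints(np.array(px,float).reshape(-1,1,2),K,D).reshape(-1,2)
    d=np.c_[u[:,0],-u[:,1],-np.ones(len(u))]@C[:3,:3].T
    z=np.broadcast_to(z,len(u)); return C[:3,3]+d*((z-C[2,3])/d[:,2])[:,None]
def proj(c,P):
    K,D,C=c; p=(np.atleast_2d(P)-C[:3,3])@C[:3,:3]
    p=p*[1,-1,-1]; return cv2.projectPoints(p,np.zeros(3),np.zeros(3),K,D)[0].reshape(-1,2)
E
python3 - <<'E'
from h import *
s,_=snap('top','t0');snap('side','s0');snap('wrist','w0')
print(s['tcp_pos'],s['eef_rot'],s['force'],s['opening'])
for n in('top','side'):
    C=cam(n)[2];print(n,C[:3,3].round(3),(-C[:3,2]).round(2))
print(robot.camera_model('wrist')['tool_from_camera'])
E
```

```text
pics
[0.20361839 0.56365564 0.23045778] [ 0.27071025  1.55414893 -0.27351705] [-0.84074176 -0.30606887  0.47995314] 0.08523128545052268
top [0.443 0.045 0.994] [ 0.18 -0.02 -0.98]
side [0.536 1.143 0.719] [ 0.04 -0.86 -0.51]
[[ 1.78507614e-04  2.68037994e-01 -9.63408326e-01 -1.41758183e-01]
 [ 9.99999783e-01  5.62855383e-04  3.41884323e-04 -6.38050512e-04]
 [ 6.33897550e-04 -9.63408178e-01 -2.68037835e-01 -6.83570613e-02]
 [ 0.00000000e+00  0.00000000e+00  0.00000000e+00  1.00000000e+00]]
```

View pics/t0.png

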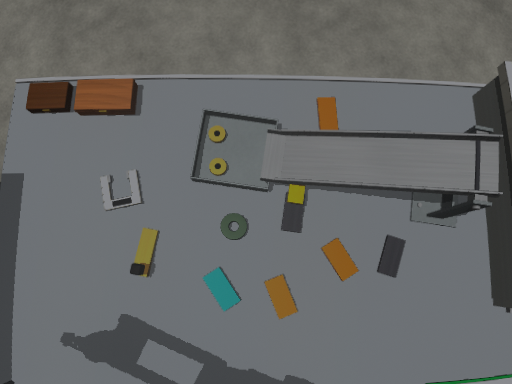

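View pics/s0.png

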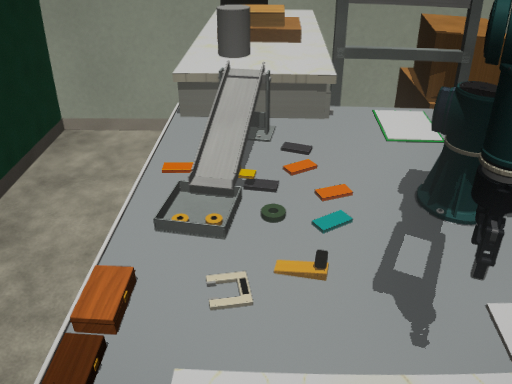

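View pics/w0.png

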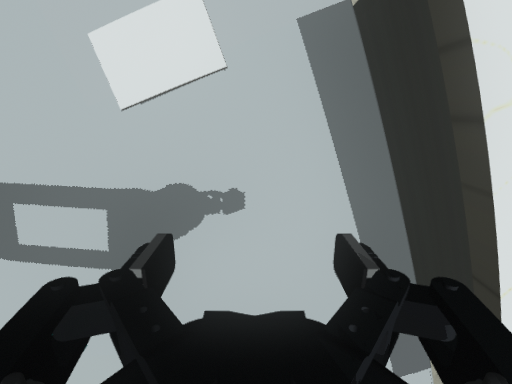

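The top view has image up = +x and left = +y. The only dark plates are at (391,256), which is free, and at (293,215), under the yellow lug. The orange ones (328,113), (340,259), (281,297) and the turquoise one (221,289) are decoys. The wedge is at (146,250), with its grip at (138,268). I'll crop to confirm.

```bash
python3 - <<'E'
from h import *
crop('t0','c1',265,175,425,285,5);crop('t0','c2',90,160,250,280,5)
E
```

```text
(no output)
```

View pics/c1.png

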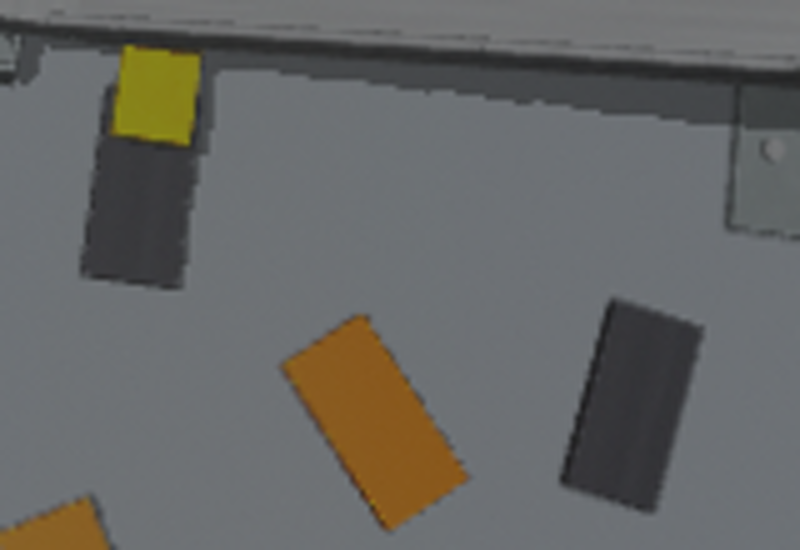

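View pics/c2.png

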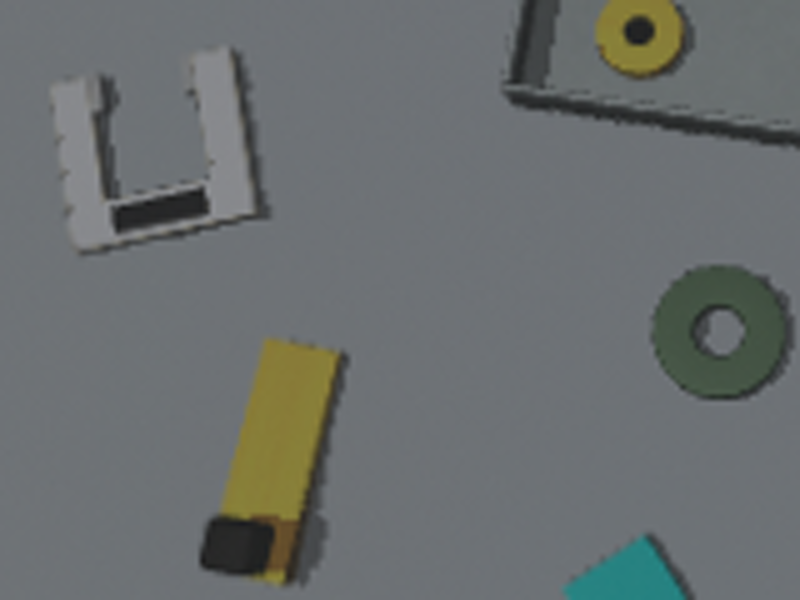

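```bash
python3 - <<'E'
from h import *
c=cam('top')
def q(pts,x0,y0,z): 
    return back(c,np.array(pts)/5.+[x0,y0]-.4,z)
p=q([(617,302),(703,328),(655,513),(571,487)],265,175,.012); print('top',p.round(4),p.mean(0))
for a,b in((0,1),(1,2),(2,3),(3,0)):
    v=p[b]-p[a];print(np.linalg.norm(v).round(4),np.degrees(np.arctan2(v[1],v[0])).round(1))
p=q([(83,274),(181,288),(100,137),(196,147)],265,175,.012); print('low',p.round(4))
p=q([(111,135),(190,146),(125,46),(200,55)],265,175,.039); print('lug~',p.round(4))
p=q([(266,340),(340,353)],90,160,.008); print('tip',p.round(4))
p=q([(222,515),(300,525)],90,160,.019); print('heelish',p.round(4))
p=q([(285,582)],90,160,.021); print('heelR',p.round(4))
p=q([(205,518),(275,522),(272,575),(202,568)],90,160,.062); print('grip top',p.round(4),p.mean(0))
p=q([(720,332)],90,160,.018); print('ring',p)
E
```

```text
top [[ 0.5129 -0.3067  0.012 ]
 [ 0.499  -0.3528  0.012 ]
 [ 0.4043 -0.3223  0.012 ]
 [ 0.4183 -0.2781  0.012 ]] [ 0.45864066 -0.31497608  0.012     ]
0.0481 -106.8
0.0994 162.2
0.0463 72.4
0.0988 -16.8
low [[ 0.5277 -0.0282  0.012 ]
 [ 0.5206 -0.0783  0.012 ]
 [ 0.5985 -0.0374  0.012 ]
 [ 0.5935 -0.0872  0.012 ]]
lug~ [[ 0.5953 -0.0407  0.039 ]
 [ 0.5899 -0.0805  0.039 ]
 [ 0.641  -0.0482  0.039 ]
 [ 0.6366 -0.0864  0.039 ]]
tip [[0.5298 0.3276 0.008 ]
 [0.5236 0.2886 0.008 ]]
heelish [[0.4403 0.3429 0.019 ]
 [0.436  0.3027 0.019 ]]
heelR [[0.4077 0.3087 0.021 ]]
grip top [[0.4388 0.338  0.062 ]
 [0.4376 0.3036 0.062 ]
 [0.4124 0.304  0.062 ]
 [0.415  0.3384 0.062 ]] [0.42592098 0.32099342 0.062     ]
ring [[0.53520462 0.09295965 0.018     ]]
```

```bash
python3 - <<'E'
from h import *
s=robot.read_state();M=R.from_rotvec(s['eef_rot']).as_matrix();print(M.round(3));print(np.degrees(np.arctan2(M[1,:],M[0,:])))
t=np.array([0.4586,-0.3155])-0.025*np.array([np.cos(-.302),np.sin(-.302)]);print(t,(t-s['tcp_pos'][:2])*100, 100*s['tcp_pos'][2])
for n,p in dict(plate=t,place=(.549,-.057),wedge=(.426,.321)).items(): print(n,np.hypot(*p),np.arctan2(p[1],p[0]))
E
```

```text
[[-0.001  0.34   0.94 ]
 [-0.001  0.94  -0.34 ]
 [-1.    -0.001 -0.   ]]
[-117.21964013   70.13233966  -19.86767656]
[ 0.43473141 -0.30806424] [ 23.10524886 -87.18729357] 23.06254811121555
plate 0.5328179594206147 -0.616495259239177
place 0.5519510847892231 -0.10345446458297594
wedge 0.5334013498295631 0.6457508237829963
```

```bash
python3 -m crank '[{"hand":-0.4,"dp":[25,-36,0],"twist":[0,0,0.045]},{"hand":-0.4,"dp":[25,-36,0],"twist":[0,0,0.045]},{"hand":-0.4,"dp":[25,-36,0],"twist":[0,0,0.045]},{"hand":-0.4,"dp":[25,-36,0],"twist":[0,0,0.045]},{"hand":-0.4,"dp":[25,-36,0],"twist":[0,0,0.045]},{"hand":-0.4,"dp":[25,-36,0],"twist":[0,0,0.045]},{"hand":-0.4,"dp":[25,-36,0],"twist":[0,0,0.045]},{"hand":-0.4,"dp":[23,-87,-6],"twist":[0,0,0.045]},{"hand":-0.4,"dp":[23,-87,-6],"twist":[0,0,0.045]},{"hand":-0.4,"dp":[23,-87,-6],"twist":[0,0,0.045]},{"hand":-0.4,"dp":[23,-87,-6],"twist":[0,0,0.045]},{"hand":-0.4,"dp":[23,-87,-6],"twist":[0,0,0.045]}]' 100
```

```text
t: 1.65
tcp_pos: [0.4412, -0.1072, 0.1947]
eef_rot: [0.237, 1.557, -0.237]
force: [1.9, -0.5, 0.8]
opening: 0.0597
```

```bash
python3 -m crank '[{"hand":-0.4,"dp":[-0.6,-19,-8],"twist":[0,0,0]},{"hand":-0.4,"dp":[-0.6,-19,-8],"twist":[0,0,0]},{"hand":-0.4,"dp":[-0.6,-19,-8],"twist":[0,0,0]},{"hand":-0.4,"dp":[-0.6,-19,-8],"twist":[0,0,0]},{"hand":-0.4,"dp":[-0.6,-19,-8],"twist":[0,0,0]}]'
python3 - <<'E'
from h import *
s,_=snap('wrist','w1');print(s['tcp_pos'],s['eef_rot'])
c=cam('wrist',s)
a=-.302;e=np.array([np.cos(a),np.sin(a)]);n=np.array([-e[1],e[0]])
o=np.array([0.4586,-0.3155]);print([proj(c,[*(o+i*.05*e+j*.025*n),.012]).round(0).tolist() for i,j in((1,1),(1,-1),(-1,-1),(-1,1))])
E
```

```text
t: 2.28
tcp_pos: [0.4351, -0.2955, 0.1142]
eef_rot: [0.239, 1.559, -0.238]
force: [0.5, 0.3, -1.0]
opening: 0.0598
[ 0.43511341 -0.29552098  0.11417286] [ 0.2393255   1.55890092 -0.23767225]
[[[267.0, 266.0]], [[218.0, 266.0]], [[214.0, 169.0]], [[269.0, 169.0]]]
```

View pics/w1.png

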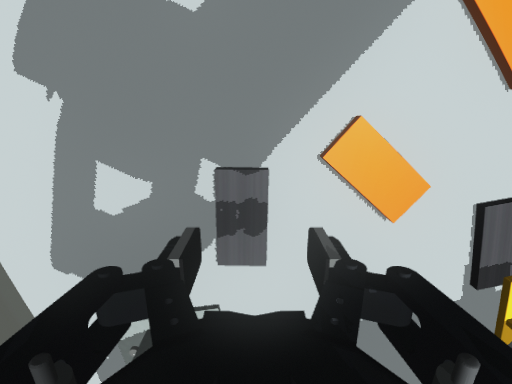

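The wrist view shows the dark plate with corners (216,170), (268,170), (267,265) and (218,265), within 2 px of what I predicted. The plate's position is confirmed, so I'll descend and grip it 25 mm toward its near end.

```bash
python3 -m crank '[{"hand":-0.5,"dp":[0,-1.3,-5],"twist":[0,0,0]},{"hand":-0.5,"dp":[0,-1.3,-9],"twist":[0,0,0]},{"hand":-0.5,"dp":[0,-1.3,-11.5],"twist":[0,0,0]},{"hand":-0.5,"dp":[0,-1.3,-11.5],"twist":[0,0,0]},{"hand":0.2,"dp":[0,-1.3,-11.5],"twist":[0,0,0]},{"hand":0.2,"dp":[0,-1.3,-11.5],"twist":[0,0,0]},{"hand":0.2,"dp":[0,-1.3,-11.5],"twist":[0,0,0]},{"hand":0.2,"dp":[0,-1.3,-11.5],"twist":[0,0,0]}]' 110
python3 - <<'E'
from h import *
s,_=snap('wrist','w2');print(s['tcp_pos'],s['force'],s['opening'])
E
```

```text
t: 3.32
tcp_pos: [0.4364, -0.3077, 0.002]
eef_rot: [0.236, 1.556, -0.237]
force: [-0.2, 4.1, 6.9]
opening: 0.0465
[ 0.43639596 -0.30769728  0.00195091] [-0.2216112   4.06688251  6.93759297] 0.04645152552041388
```

View pics/w2.png

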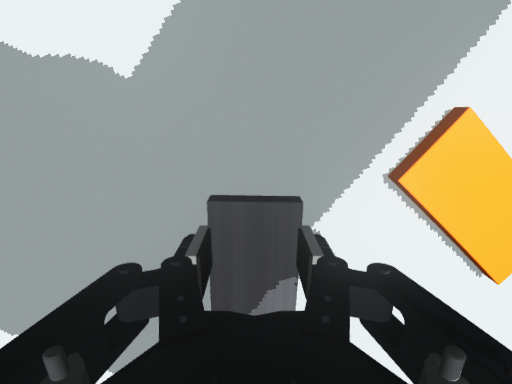

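```bash
python3 -m crank '[{"hand":0.2,"dp":[0,0,3],"twist":[0,0,0]},{"hand":0.2,"dp":[0,0,6],"twist":[0,0,0]},{"hand":0.2,"dp":[0,0,6],"twist":[0,0,0]}]' 
python3 - <<'E'
from h import *
s,_=snap('wrist','w3');print(s['tcp_pos'],s['force'],s['opening'])
crop('w3','c3',156,170,356,320,4)
E
```

```text
t: 3.75
tcp_pos: [0.4374, -0.3095, 0.0627]
eef_rot: [0.234, 1.553, -0.239]
force: [-0.1, 0.7, -5.0]
opening: 0.0467
[ 0.43744696 -0.30948547  0.0626572 ] [-0.09269177  0.68831846 -5.0030425 ] 0.04668329326510972
```

View pics/c3.png

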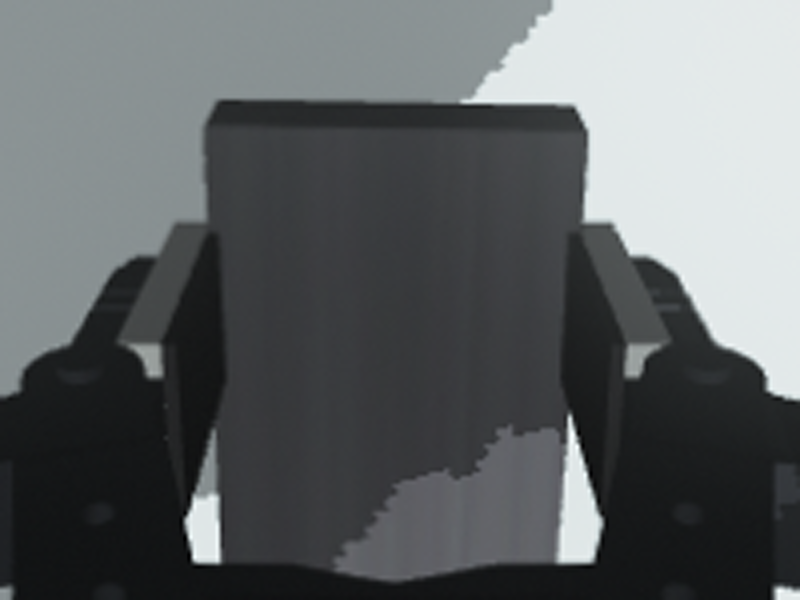

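```bash
python3 - <<'E'
from h import *
s=robot.read_state();c=cam('wrist',s);T=np.array(s['tcp_pos']);M=R.from_rotvec(s['eef_rot']).as_matrix()
print(np.degrees(np.arctan2(M[1,1],M[0,1])),M[2].round(4))
f=lambda x,y:(x/4+156-.4,y/4+170-.4)
for z in(.066,.070,.074,.078):
    p=back(c,[f(206,127),f(586,130)],z); b=back(c,[f(220,100),f(577,105)],z-.012)
    print(z,np.linalg.norm(p[1]-p[0]).round(4),((p-T)@M).round(4).tolist(),np.linalg.norm(b[1]-b[0]).round(4),((b-T)@M).round(4).tolist())
E
```

```text
72.73261273937324 [-1.     -0.0016  0.003 ]
0.066 0.0505 [[-0.0049, -0.0256, -0.0248], [-0.005, 0.025, -0.0244]] 0.0513 [[0.0071, -0.0255, -0.025], [0.007, 0.0257, -0.0243]]
0.07 0.0491 [[-0.0089, -0.0248, -0.0261], [-0.009, 0.0242, -0.0257]] 0.0499 [[0.0031, -0.0249, -0.0262], [0.003, 0.025, -0.0255]]
0.074 0.0476 [[-0.0129, -0.0241, -0.0273], [-0.013, 0.0235, -0.0269]] 0.0485 [[-0.0009, -0.0242, -0.0274], [-0.001, 0.0243, -0.0266]]
0.078 0.0461 [[-0.0169, -0.0234, -0.0286], [-0.017, 0.0227, -0.0282]] 0.0471 [[-0.0049, -0.0235, -0.0285], [-0.005, 0.0236, -0.0278]]
```

```bash
python3 -m crank '[{"hand":0.2,"dp":[2,12,4],"twist":[0,0,0.168]},{"hand":0.2,"dp":[2,12,4],"twist":[0,0,0.168]},{"hand":0.2,"dp":[4.3,26.2,4],"twist":[0,0,0.168]},{"hand":0.2,"dp":[4.3,26.2,4],"twist":[0,0,0.168]},{"hand":0.2,"dp":[4.3,26.2,4],"twist":[0,0,0.168]},{"hand":0.2,"dp":[4.3,26.2,4],"twist":[0,0,0.168]},{"hand":0.2,"dp":[4.3,26.2,4],"twist":[0,0,0.168]}]' 
python3 - <<'E'
from h import *
s,_=snap('wrist','w4');snap('side','s4');snap('top','t4');print(s['tcp_pos'],s['force'],s['opening'])
M=R.from_rotvec(s['eef_rot']).as_matrix();print(np.degrees(np.arctan2(M[1,1],M[0,1])),M[2].round(4))
crop('s4','c4',180,120,340,240,5)
crop('t4','c4t',240,160,340,240,8)
E
```

```text
t: 4.68
tcp_pos: [0.478, -0.0466, 0.0991]
eef_rot: [0.105, 1.57, -0.105]
force: [-0.4, 0.4, -5.0]
opening: 0.0464
[ 0.47801181 -0.04655098  0.09911178] [-0.37209147  0.3610309  -4.9632831 ] 0.046380680582512754
82.35280975423625 [-1.0e+00 -4.0e-04 -1.3e-03]
```

View pics/w4.png

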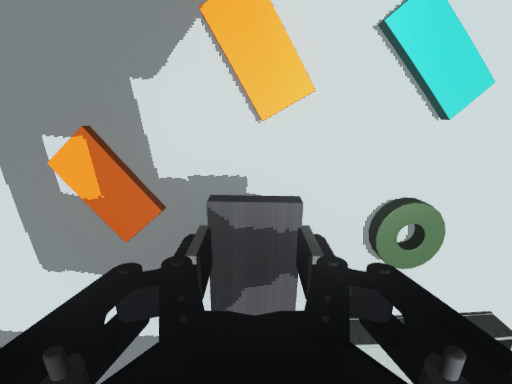

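View pics/c4t.png

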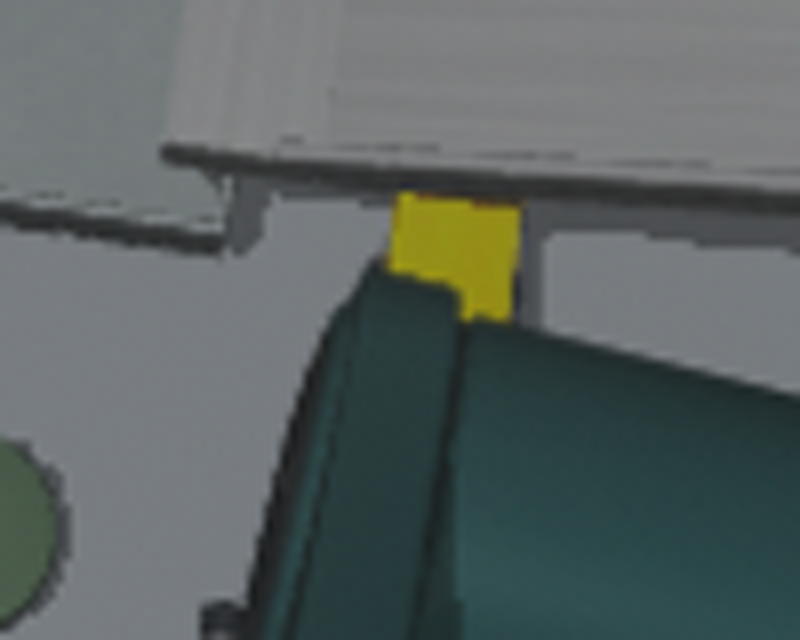

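View pics/c4.png

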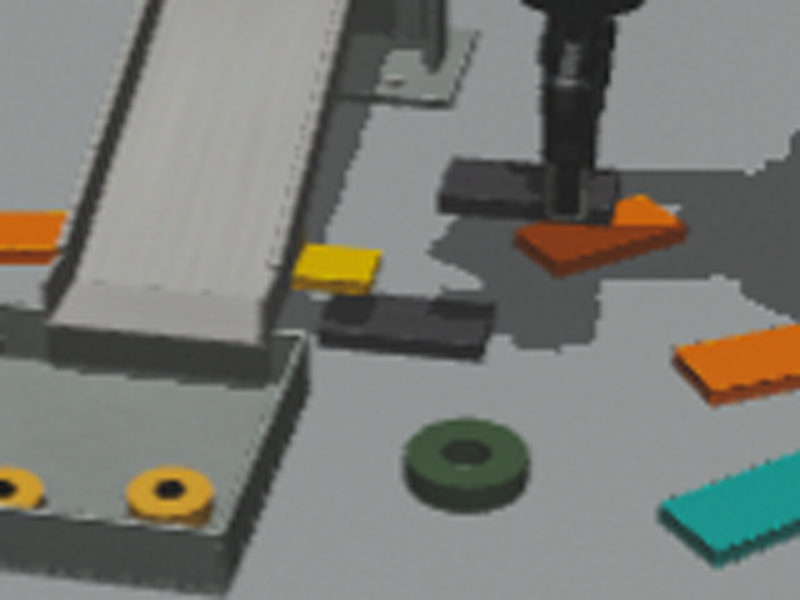

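```bash
python3 - <<'E'
from h import *
c=cam('side')
f=lambda x,y:(x/5+180-.4,y/5+120-.4)
print(back(c,[f(486,346),f(495,303),f(321,332)],.012).round(4))
print('lug top',back(c,[f(377,286),f(382,248)],.036).round(4))
s=robot.read_state();c=cam('side');e=np.array([.991,-.134,0]);n=np.array([.134,.991,0])
o=np.array([.5737,-.060,.012]);print([((proj(c,o+i*.05*e+j*.025*n)[0]-[180,120]+.4)*5).round(0) for i,j in((-1,1),(-1,-1),(1,1))])
# held plate pred
o=np.array([*(np.array(s['tcp_pos'][:2])+.024*e[:2]),s['tcp_pos'][2]+.010]);print([((proj(c,o+i*.05*e+j*.025*n)[0]-[180,120]+.4)*5).round(0) for i,j in((-1,1),(-1,-1),(1,1),(1,-1))])
E
```

```text
[[ 0.5248 -0.0245  0.012 ]
 [ 0.5195 -0.0748  0.012 ]
 [ 0.6222 -0.0364  0.012 ]]
lug top [[ 0.5897 -0.0505  0.036 ]
 [ 0.5887 -0.0971  0.036 ]]
[array([481., 342.]), array([493., 300.]), array([314., 327.])]
[array([612., 205.]), array([620., 165.]), array([436., 191.]), array([450., 152.])]
```

```bash
python3 -m crank '[{"hand":0.2,"dp":[0,0,-5],"twist":[0,0,0]},{"hand":0.2,"dp":[0,0,-7.7],"twist":[0,0,0]},{"hand":0.2,"dp":[0,0,-7.7],"twist":[0,0,0]},{"hand":0.2,"dp":[3,-0.4,-7.7],"twist":[0,0,0]},{"hand":0.2,"dp":[5,-0.7,-7.7],"twist":[0,0,0]},{"hand":0.2,"dp":[7.1,-1.0,-7.7],"twist":[0,0,0]},{"hand":0.2,"dp":[7.1,-1.0,-7.7],"twist":[0,0,0]},{"hand":0.2,"dp":[7.1,-1.0,-7.7],"twist":[0,0,0]}]' 
python3 - <<'E'
from h import *
s,_=snap('side','s5');snap('wrist','w5');print(s['tcp_pos'],s['force'],s['opening'])
crop('s5','c5',220,130,300,190,10)
E
```

```text
t: 5.82
tcp_pos: [0.5487, -0.0563, 0.0234]
eef_rot: [0.105, 1.569, -0.105]
force: [-1.5, -0.3, -4.8]
opening: 0.0461
[ 0.54865313 -0.05633632  0.0233845 ] [-1.49552407 -0.3499093  -4.81435052] 0.04608154207121183
```

View pics/c5.png

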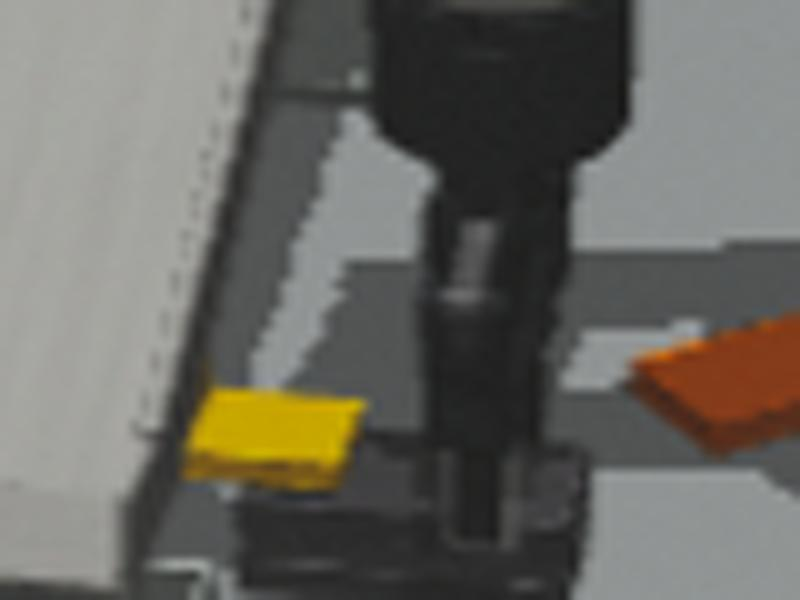

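View pics/w5.png

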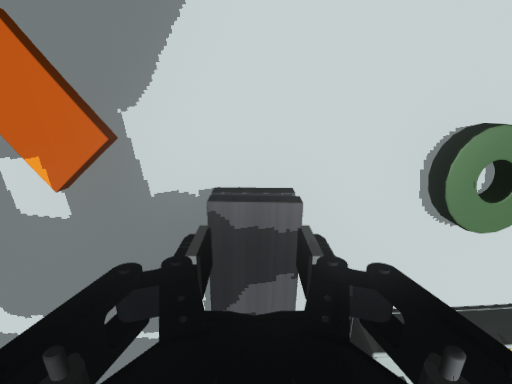

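```bash
python3 - <<'E'
from h import *
crop('w5','c5w',196,180,316,220,6.6)
crop('s5','c5',235,165,290,195,14)
E
```

```text
(no output)
```

View pics/c5w.png

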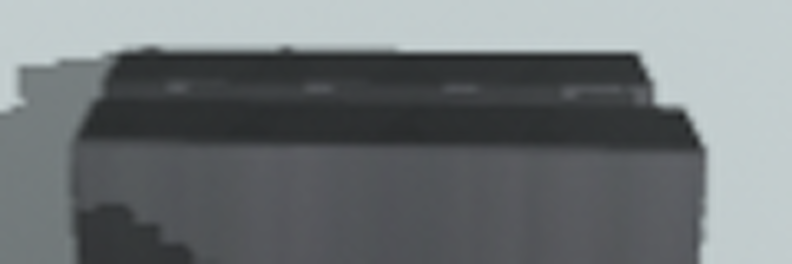

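View pics/c5.png

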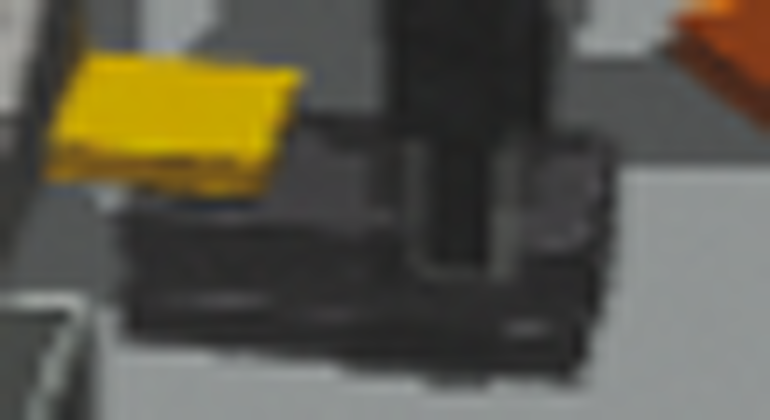

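```bash
python3 - <<'E'
from h import *
s=robot.read_state();c=cam('wrist',s);T=np.array(s['tcp_pos']);M=R.from_rotvec(s['eef_rot']).as_matrix()
f=lambda x,y:(x/6.6+196-.4,y/6.6+180-.4)
for n,p,z in(('low top',[(104,87),(652,84)],.012),('low bot',[(114,54),(641,54)],0),('held top',[(74,143),(704,150)],.0334),('held bot',[(98,100),(685,109)],.0214)):
    b=back(c,[f(*q) for q in p],z);print(n,np.linalg.norm(b[1]-b[0]).round(4),((b-T)@M).round(4).tolist())
E
```

```text
low top 0.0488 [[0.0111, -0.0256, -0.0251], [0.011, 0.0232, -0.0253]]
low bot 0.0504 [[0.023, -0.0265, -0.025], [0.023, 0.0239, -0.0249]]
held top 0.0488 [[-0.0103, -0.0246, -0.0267], [-0.0103, 0.0241, -0.0261]]
held bot 0.0492 [[0.0017, -0.0246, -0.0266], [0.0017, 0.0246, -0.0258]]
```

```bash
python3 -m crank '[{"hand":0.2,"dp":[0.1,-0.13,0],"twist":[0,0,0]},{"hand":0.2,"dp":[0.1,-0.13,-0.6],"twist":[0,0,0]},{"hand":0.2,"dp":[0.1,-0.13,-0.9],"twist":[0,0,0]},{"hand":0.2,"dp":[0.1,-0.13,-1.0],"twist":[0,0,0]},{"hand":0.2,"dp":[0.1,-0.13,-1.0],"twist":[0,0,0]}]' ; sleep 0
```

```text
t: 6.55
tcp_pos: [0.5503, -0.0575, 0.014]
eef_rot: [0.105, 1.569, -0.105]
force: [-4.7, -0.1, 12.3]
opening: 0.0468
```

```bash
python3 -m crank '[{"hand":0.2,"dp":[0,0,0.08],"twist":[0,0,0]},{"hand":-0.6,"dp":[0,0,0.08],"twist":[0,0,0]},{"hand":-0.6,"dp":[0,0,0.08],"twist":[0,0,0]},{"hand":-0.6,"dp":[0,0,0.08],"twist":[0,0,0]},{"hand":-0.6,"dp":[0,0,4],"twist":[0,0,0]},{"hand":-0.6,"dp":[-2,0.3,8],"twist":[0,0,0]},{"hand":-0.6,"dp":[-6,0.8,12],"twist":[0,0,0]},{"hand":-0.6,"dp":[-6,0.8,12],"twist":[0,0,0]},{"hand":-0.6,"dp":[-6,0.8,12],"twist":[0,0,0]}]' 
python3 - <<'E'
from h import *
s,_=snap('wrist','w6');snap('side','s6');print(s['tcp_pos'],s['force'],s['opening'])
crop('s6','c6',220,150,300,200,10)
E
```

```text
t: 7.68
tcp_pos: [0.4913, -0.0497, 0.1329]
eef_rot: [0.105, 1.567, -0.105]
force: [0.2, -0.0, -0.3]
opening: 0.0684
[ 0.49133112 -0.04970308  0.13290022] [ 0.16894923 -0.00208966 -0.31617335] 0.06843353432950919
```

View pics/w6.png

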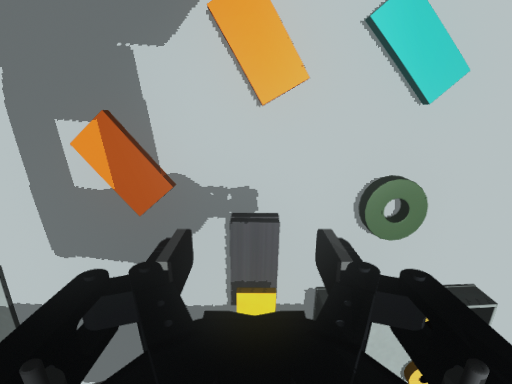

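View pics/c6.png

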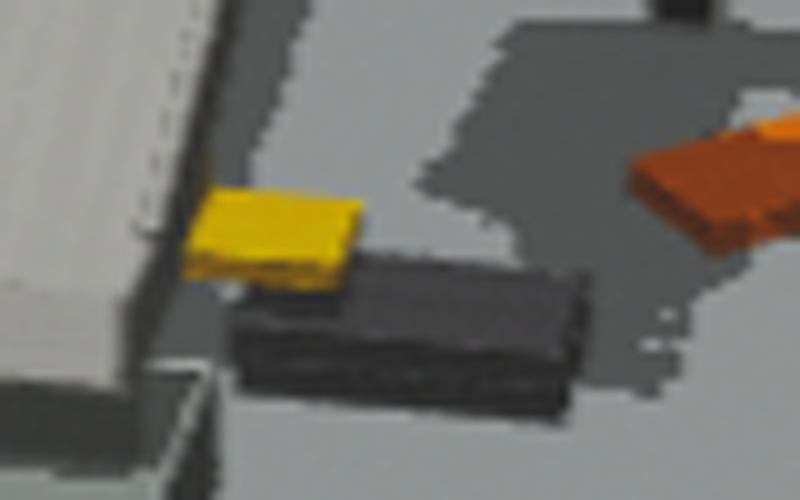

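```bash
python3 - <<'E'
from h import *
crop('w6','c6w',216,200,296,320,5)
E
```

```text
(no output)
```

View pics/c6w.png

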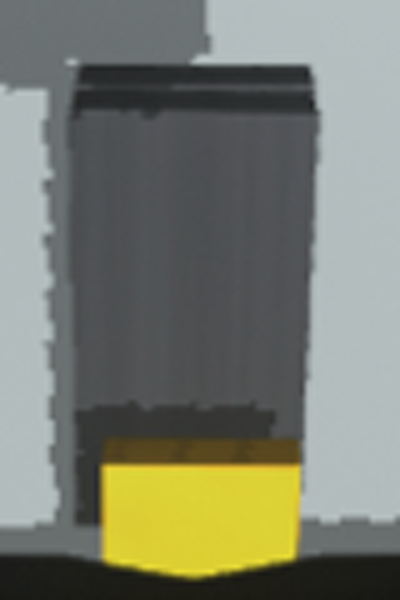

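```bash
python3 - <<'E'
from h import *
s=robot.read_state();c=cam('wrist',s)
f=lambda x,y:(x/5+216-.4,y/5+200-.4)
for n,p,z in(('top',[(70,115),(317,112)],.024),('seam',[(72,90),(315,88)],.012),('bot',[(79,66),(311,66)],0),('lug',[(103,440),(300,439)],.036)):
    b=back(c,[f(*q) for q in p],z);v=b[1]-b[0];print(n,b.round(4).tolist(),b.mean(0).round(4),np.linalg.norm(v).round(4),np.degrees(np.arctan2(v[1],v[0])).round(1))
E
```

```text
top [[0.5207, -0.0786, 0.024], [0.5266, -0.03, 0.024]] [ 0.5237 -0.0543  0.024 ] 0.049 83.0
seam [[0.52, -0.0791, 0.012], [0.5263, -0.0293, 0.012]] [ 0.5231 -0.0542  0.012 ] 0.0502 82.8
bot [[0.5191, -0.0785, 0.0], [0.5258, -0.029, 0.0]] [ 0.5225 -0.0538  0.    ] 0.0499 82.3
lug [[0.5875, -0.0816, 0.036], [0.5927, -0.0416, 0.036]] [ 0.5901 -0.0616  0.036 ] 0.0403 82.6
```

The pile is flush to about 1 mm: the near edges of both plates project together, and the seam and sides line up. The lug end is at about (0.590, -0.062). Next is the wedge.

```bash
python3 -m crank '[{"hand":-0.6,"dp":[-6.5,37,1],"twist":[0,0,-0.03]},{"hand":-0.6,"dp":[-6.5,37,1],"twist":[0,0,-0.03]},{"hand":-0.6,"dp":[-6.5,37,1],"twist":[0,0,-0.03]},{"hand":-0.6,"dp":[-6.5,37,1],"twist":[0,0,-0.03]},{"hand":-0.6,"dp":[-6.5,37,1],"twist":[0,0,-0.03]},{"hand":-0.6,"dp":[-6.5,37,1],"twist":[0,0,-0.03]},{"hand":-0.6,"dp":[-6.5,37,1],"twist":[0,0,-0.03]},{"hand":-0.6,"dp":[-6.5,37,1],"twist":[0,0,-0.03]}]' 
python3 - <<'E'
from h import *
s,_=snap('wrist','w7');print(s['tcp_pos'],s['force'],s['opening'])
M=R.from_rotvec(s['eef_rot']).as_matrix();print(np.degrees(np.arctan2(M[1,1],M[0,1])))
crop('w7','c7',170,110,330,320,4)
E
```

```text
t: 8.78
tcp_pos: [0.4253, 0.3204, 0.1416]
eef_rot: [0.126, 1.569, -0.129]
force: [-0.4, -0.3, 0.3]
opening: 0.0688
[0.42530469 0.32037732 0.1415585 ] [-0.39297148 -0.34474036  0.26710447] 0.06875792457464928
80.6947677623933
```

View pics/w7.png

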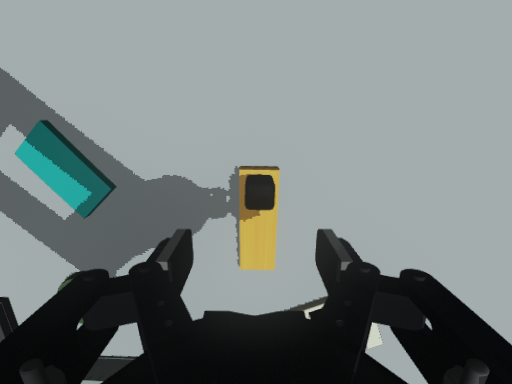

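View pics/c7.png

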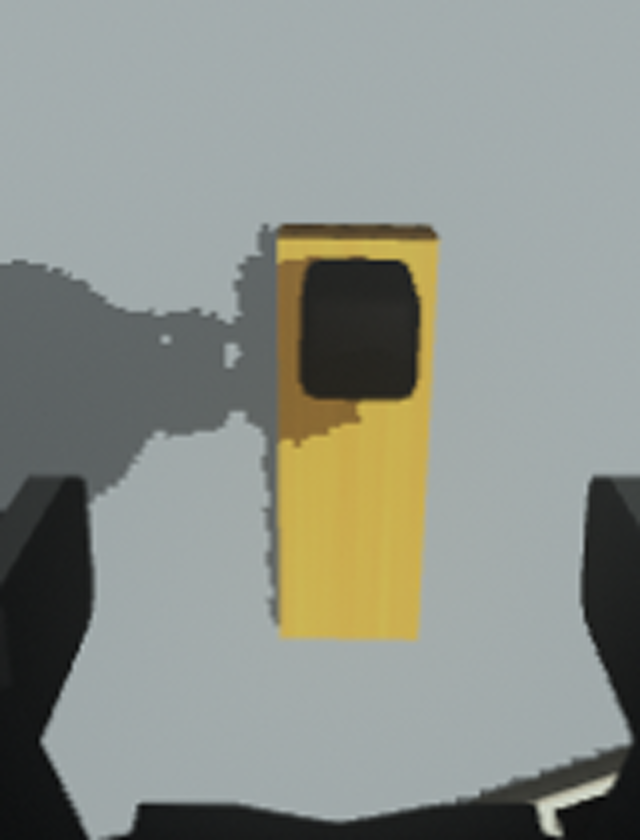

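```bash
python3 - <<'E'
from h import *
s=robot.read_state();c=cam('wrist',s);T=np.array(s['tcp_pos']);M=R.from_rotvec(s['eef_rot']).as_matrix()
f=lambda x,y:(x/4+170-.4,y/4+110-.4)
t=back(c,[f(281,638),f(418,638)],.008);h=back(c,[f(277,239),f(438,240)],.021)
print(t.round(4).tolist(),h.round(4).tolist(),np.linalg.norm(t[1]-t[0]),np.linalg.norm(h[1]-h[0]))
v=(t.mean(0)-h.mean(0))[:2];L=np.linalg.norm(v);a=np.arctan2(v[1],v[0]);print(L,np.degrees(a))
g=h.mean(0)[:2]+v/L*.016;print('grip',g,(g-T[:2])*100,'yaw err',a-(np.arctan2(M[1,1],M[0,1])-np.pi/2))
E
```

```text
[[0.5225, 0.2862, 0.008], [0.529, 0.3252, 0.008]] [[0.4051, 0.3071, 0.021], [0.4118, 0.3462, 0.021]] 0.039578704511837176 0.03969051202363699
0.11921068558932568 -10.13586838897298
grip [0.42416657 0.32384319] [-0.13053371  0.42428971] yaw err -0.013028305366460075
```

```bash
python3 -m crank '[{"hand":-0.5,"dp":[-0.1,0.4,-4],"twist":[0,0,-0.013]},{"hand":-0.5,"dp":[-0.1,0.4,-8],"twist":[0,0,-0.013]},{"hand":-0.5,"dp":[-0.1,0.4,-11.4],"twist":[0,0,-0.013]},{"hand":-0.3,"dp":[-0.1,0.4,-11.4],"twist":[0,0,-0.013]},{"hand":0.8,"dp":[-0.1,0.4,-11.4],"twist":[0,0,-0.013]},{"hand":0.8,"dp":[-0.1,0.4,-11.4],"twist":[0,0,-0.013]},{"hand":0.8,"dp":[-0.1,0.4,-11.4],"twist":[0,0,-0.013]},{"hand":0.8,"dp":[-0.1,0.4,-11.4],"twist":[0,0,-0.013]},{"hand":0.8,"dp":[-0.1,0.4,-11.4],"twist":[0,0,-0.013]}]' 120
python3 - <<'E'
from h import *
s,_=snap('wrist','w8');print(s['tcp_pos'],s['force'],s['opening'])
E
```

```text
t: 9.95
tcp_pos: [0.426, 0.3248, 0.0305]
eef_rot: [0.139, 1.563, -0.138]
force: [0.9, -2.0, 6.1]
opening: 0.0243
[0.4259639  0.32475593 0.03050672] [ 0.89408132 -1.98731137  6.06981556] 0.024285782252637306
```

View pics/w8.png

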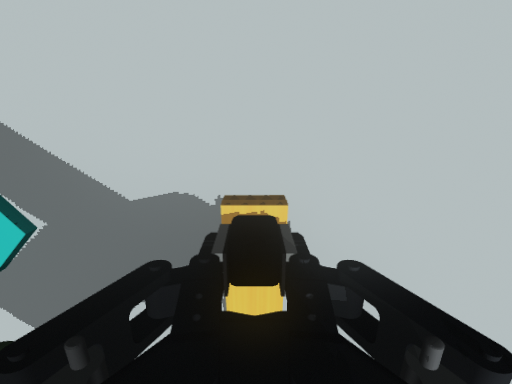

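```bash
python3 -m crank '[{"hand":0.8,"dp":[0,0,4],"twist":[0,0,0]},{"hand":0.8,"dp":[0,0,9],"twist":[0,0,0]},{"hand":0.8,"dp":[4.2,-37,9],"twist":[0,0,0.044]},{"hand":0.8,"dp":[4.2,-37,9],"twist":[0,0,0.044]},{"hand":0.8,"dp":[4.2,-37,9],"twist":[0,0,0.044]},{"hand":0.8,"dp":[4.2,-37,9],"twist":[0,0,0.044]},{"hand":0.8,"dp":[4.2,-37,9],"twist":[0,0,0.044]},{"hand":0.8,"dp":[4.2,-37,9],"twist":[0,0,0.044]},{"hand":0.8,"dp":[4.2,-37,9],"twist":[0,0,0.044]},{"hand":0.8,"dp":[4.2,-37,9],"twist":[0,0,0.044]},{"hand":0.8,"dp":[4.2,-37,9],"twist":[0,0,0.044]}]'
python3 - <<'E'
from h import *
s,_=snap('wrist','w9');snap('side','s9');print(s['tcp_pos'],s['force'],s['opening'])
M=R.from_rotvec(s['eef_rot']).as_matrix();print(np.degrees(np.arctan2(M[1,1],M[0,1])),M[2].round(4))
crop('s9','c9',200,90,340,200,5.7);crop('w9','c9w',200,180,310,330,5)
E
```

```text
t: 11.38
tcp_pos: [0.4659, -0.0442, 0.1188]
eef_rot: [0.103, 1.569, -0.103]
force: [-1.3, 0.8, -4.8]
opening: 0.0246
[ 0.46586728 -0.04418881  0.11875706] [-1.27807857  0.75033364 -4.82978268] 0.024623743760264046
82.4820509281576 [-1.e+00  3.e-04 -1.e-03]
```

View pics/c9.png

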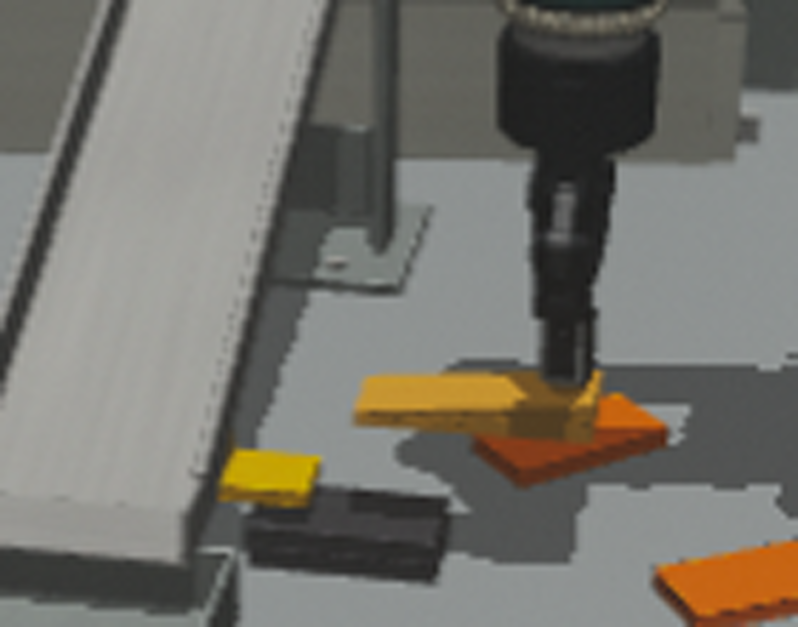

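View pics/c9w.png

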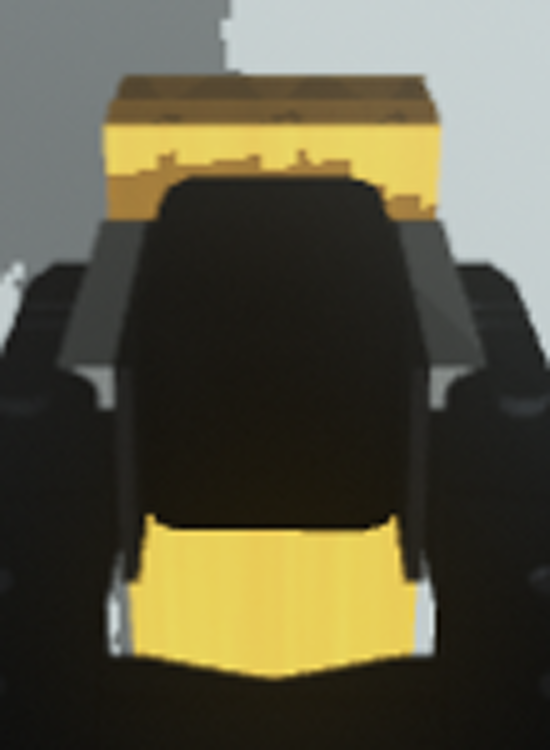

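```bash
python3 - <<'E'
from h import *
s=robot.read_state();T=np.array(s['tcp_pos']);M=R.from_rotvec(s['eef_rot']).as_matrix();c=cam('wrist',s)
f=lambda x,y:(x/5+200-.4,y/5+180-.4)
for dz in(.028,.0305,.033):
    z=T[2]-dz
    a=back(c,[f(104,123),f(440,123)],z+.021);b=back(c,[f(123,76),f(422,75)],z)
    print(dz,np.linalg.norm(a[1]-a[0]),np.linalg.norm(b[1]-b[0]),((a-T)@M).round(4).tolist(),((b-T)@M).round(4).tolist())
c=cam('side');z=T[2]-.0305
P=lambda x,y,h:T+M@[0,y,x]+[0,0,-.0305+h]
for p in((.1024,.02,0),(.1024,.02,.008),(-.0176,.02,0),(-.0176,.02,.021),(.1024,-.02,.008)):
    print(p,((proj(c,P(*p))[0]-[200,90]+.4)*5.7).round(0))
E
```

```text
0.028 0.038926035539071174 0.03912785633021193 [[0.007, -0.02, -0.0194], [0.007, 0.0189, -0.0193]] [[0.028, -0.02, -0.0189], [0.028, 0.0191, -0.019]]
0.0305 0.0395800401860262 0.039703947895741255 [[0.0095, -0.0203, -0.0185], [0.0095, 0.0193, -0.0185]] [[0.0305, -0.0203, -0.0182], [0.0305, 0.0194, -0.0183]]
0.033 0.04023404483298123 0.04028003946127059 [[0.012, -0.0206, -0.0177], [0.012, 0.0196, -0.0177]] [[0.033, -0.0206, -0.0175], [0.033, 0.0197, -0.0176]]
(0.1024, 0.02, 0) [353. 420.]
(0.1024, 0.02, 0.008) [353. 406.]
(-0.0176, 0.02, 0) [591. 440.]
(-0.0176, 0.02, 0.021) [593. 402.]
(0.1024, -0.02, 0.008) [366. 371.]
```

```bash
python3 -m crank '[{"hand":0.8,"dp":[0.8,-0.2,-3],"twist":[0,0,0]},{"hand":0.8,"dp":[0.8,-0.2,-5.5],"twist":[0,0,0]},{"hand":0.8,"dp":[0.8,-0.2,-6.2],"twist":[0,0,0]},{"hand":0.8,"dp":[0.8,-0.2,-6.3],"twist":[0,0,0]},{"hand":0.8,"dp":[0.8,-0.2,-6.3],"twist":[0,0,0]}]'
python3 - <<'E'
from h import *
s,_=snap('side','s10');print(s['tcp_pos'],s['force'],s['opening'])
crop('s10','c10',220,120,320,195,8)
E
```

```text
t: 12.1
tcp_pos: [0.4752, -0.0474, 0.0565]
eef_rot: [0.104, 1.567, -0.104]
force: [-0.0, -0.2, -4.7]
opening: 0.0243
[ 0.47521853 -0.04742536  0.056529  ] [-0.04799942 -0.18983389 -4.66943658] 0.024280505584570494
```

View pics/c10.png

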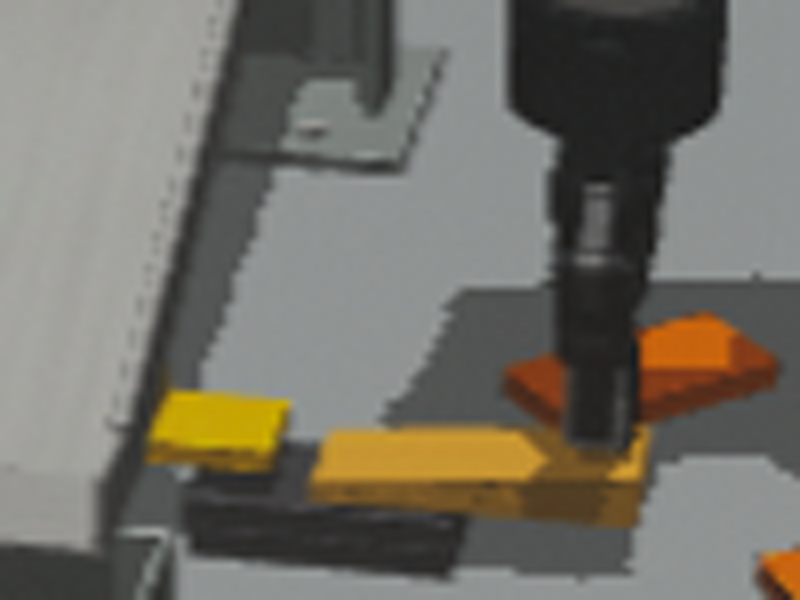

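```bash
python3 -m crank '[{"hand":0.8,"dp":[1.0,-0.13,0],"twist":[0,0,0]},{"hand":0.8,"dp":[3,-0.4,0],"twist":[0,0,0]},{"hand":0.8,"dp":[4,-0.53,-0.1],"twist":[0,0,0]},{"hand":0.8,"dp":[4,-0.53,-0.2],"twist":[0,0,0]},{"hand":0.8,"dp":[4,-0.53,-0.22],"twist":[0,0,0]}]'
```

```text
t: 12.78
tcp_pos: [0.5163, -0.0533, 0.0544]
eef_rot: [0.104, 1.565, -0.105]
force: [3.2, 0.2, 2.2]
opening: 0.0242
```

```bash
python3 -m crank '[{"hand":0.8,"dp":[0.4,-0.05,0],"twist":[0,0,0]},{"hand":0.8,"dp":[0.8,-0.1,0],"twist":[0,0,0]},{"hand":0.8,"dp":[1.2,-0.16,0],"twist":[0,0,0]},{"hand":0.8,"dp":[1.6,-0.21,0],"twist":[0,0,0]},{"hand":0.8,"dp":[1.6,-0.21,0],"twist":[0,0,0]}]'
python3 - <<'E'
from h import *
s,_=snap('side','s11');snap('wrist','w11');print(s['tcp_pos'],s['force'],s['opening'])
crop('s11','c11',190,120,290,195,8)
E
```

```text
t: 13.4
tcp_pos: [0.5271, -0.0542, 0.0545]
eef_rot: [0.104, 1.574, -0.104]
force: [-8.9, 0.7, 15.2]
opening: 0.0241
[ 0.5270603  -0.05423295  0.05445156] [-8.88530465  0.65428526 15.22569394] 0.024117939678152043
```

View pics/c11.png

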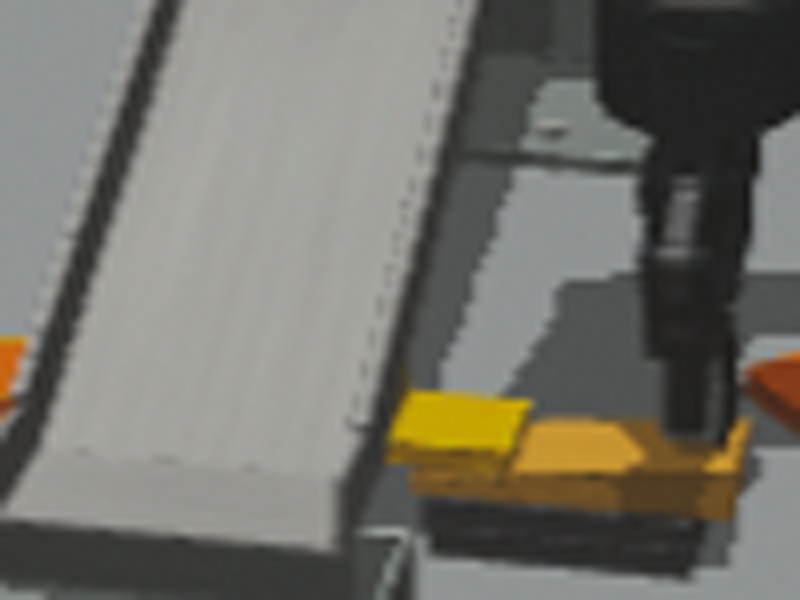

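View pics/w11.png

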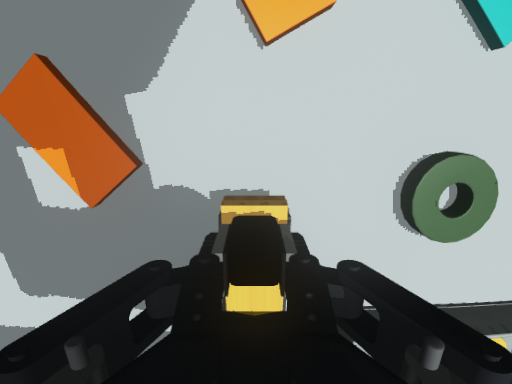

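```bash
python3 -m crank '[{"hand":0.8,"dp":[0,0,0.05],"twist":[0,0,0]},{"hand":0.8,"dp":[0,0,0.05],"twist":[0,0,0]},{"hand":0.8,"dp":[0,0,0.05],"twist":[0,0,0]}]'
```

```text
t: 13.88
tcp_pos: [0.5271, -0.0543, 0.0545]
eef_rot: [0.105, 1.574, -0.104]
force: [-7.1, 1.4, 9.9]
opening: 0.0245
```

```bash
python3 -m crank '[{"hand":0.8,"dp":[0.4,-0.05,0],"twist":[0,0,0]},{"hand":0.8,"dp":[0.8,-0.1,0],"twist":[0,0,0]},{"hand":0.8,"dp":[1.2,-0.16,0],"twist":[0,0,0]},{"hand":0.8,"dp":[1.2,-0.16,0],"twist":[0,0,0]}]'
python3 - <<'E'
from h import *
s,_=snap('side','s12');print(s['tcp_pos'],s['force'],s['ft_torque'],s['opening'])
M=R.from_rotvec(s['eef_rot']).as_matrix();print(np.degrees(np.arctan2(M[1,1],M[0,1])),M[2].round(4))
crop('s12','c12',190,120,290,195,8)
E
```

```text
t: 14.38
tcp_pos: [0.5353, -0.055, 0.0545]
eef_rot: [0.105, 1.58, -0.103]
force: [-16.0, 2.6, 21.8]
opening: 0.0245
[ 0.5353004  -0.05498481  0.05453594] [-16.00321497   2.57401449  21.75250172] [ 0.03622902  1.68149279 -0.08592324] 0.024501838038078434
82.41701994855633 [-9.999e-01  6.000e-04 -1.210e-02]
```

View pics/c12.png

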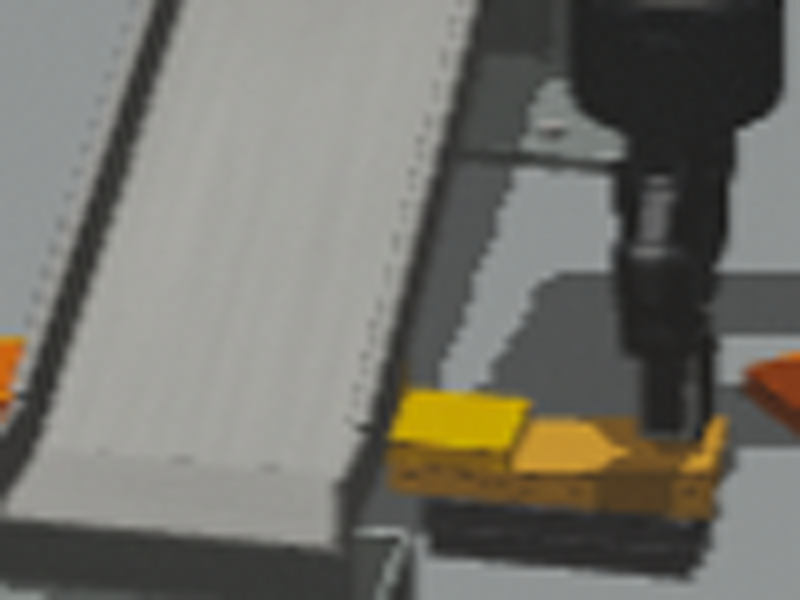

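```bash
python3 -m crank '[{"hand":0.8,"dp":[0,0,0.05],"twist":[-0.001,-0.01,0]},{"hand":0.8,"dp":[0.4,-0.05,0.05],"twist":[-0.001,-0.01,0]},{"hand":0.8,"dp":[0.8,-0.1,0.05],"twist":[-0.001,-0.01,0]},{"hand":0.8,"dp":[0.8,-0.1,0.05],"twist":[-0.001,-0.01,0]}]'
python3 - <<'E'
from h import *
s=robot.read_state();print(s['tcp_pos'],s['force'],s['ft_torque'])
M=R.from_rotvec(s['eef_rot']).as_matrix();print(np.degrees(np.arctan2(M[1,1],M[0,1])),M[2].round(4))
E
```

```text
t: 14.92
tcp_pos: [0.5433, -0.056, 0.0545]
eef_rot: [0.105, 1.571, -0.103]
force: [-14.3, 2.1, 15.9]
opening: 0.0243
[ 0.54329823 -0.05596618  0.05448004] [-14.25261946   2.06268436  15.92481912] [ 0.06617127  1.92704488 -0.04440886]
82.41308932235061 [-1.      0.001  -0.0025]
```

```bash
python3 -m crank '[{"hand":0.8,"dp":[0.3,-0.04,0.03],"twist":[0,-0.003,0]},{"hand":0.8,"dp":[0.5,-0.07,0.03],"twist":[0,-0.003,0]},{"hand":0.8,"dp":[0.5,-0.07,0.03],"twist":[0,-0.003,0]},{"hand":0.8,"dp":[0.5,-0.07,0.03],"twist":[0,-0.003,0]}]'
python3 - <<'E'
from h import *
s,_=snap('side','s13');snap('wrist','w13');snap('top','t13');print(s['tcp_pos'],s['force'],s['ft_torque'])
M=R.from_rotvec(s['eef_rot']).as_matrix();print(np.degrees(np.arctan2(M[1,1],M[0,1])),M[2].round(4))
a=cv2.imread('pics/s4.png');b=cv2.imread('pics/s13.png')
cv2.imwrite('pics/c13.png',np.vstack([cv2.resize(x[165:202,150:290],None,fx=5.7,fy=5.7,interpolation=cv2.INTER_CUBIC) for x in(a,b)]))
crop('s13','c13b',225,150,295,200,10)
E
```

```text
t: 15.42
tcp_pos: [0.5478, -0.0566, 0.0545]
eef_rot: [0.105, 1.569, -0.103]
force: [-14.2, 2.5, 15.1]
opening: 0.0244
[ 0.54784715 -0.05655731  0.05450571] [-14.15073403   2.52068388  15.05484694] [ 0.04506111  2.09856296 -0.07636785]
82.414267631124 [-1.0e+00  1.4e-03 -3.0e-04]
```

View pics/c13.png

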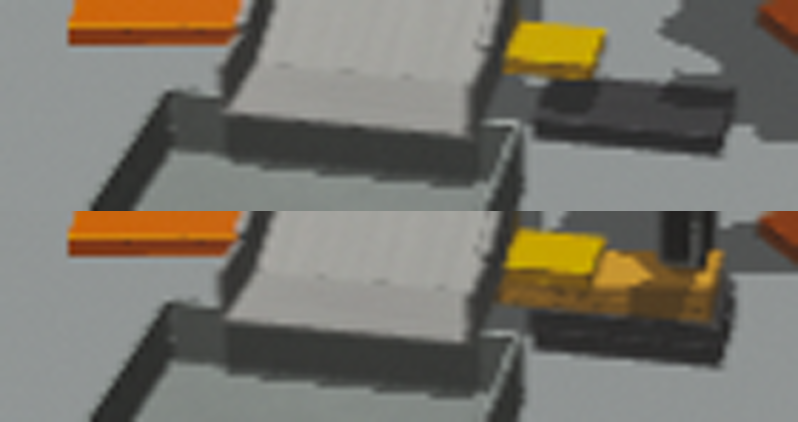

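View pics/c13b.png

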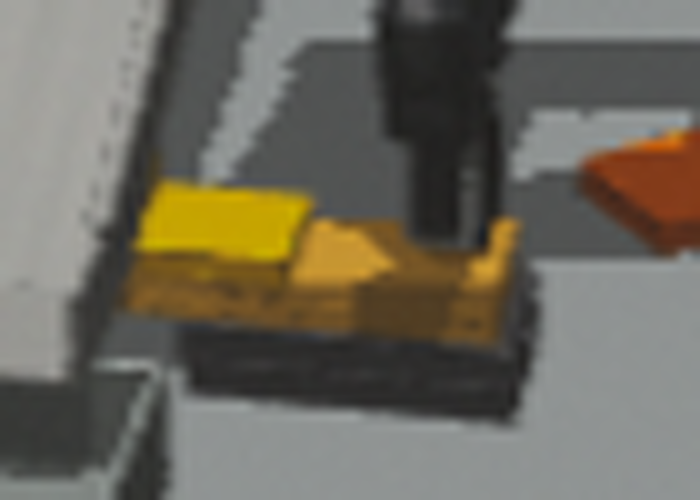

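```bash
python3 - <<'E'
from h import *
def sh(a,b,box):
    x0,y0,x1,y1=box
    f=lambda n:cv2.cvtColor(cv2.imread(f'pics/{n}.png'),cv2.COLOR_BGR2GRAY)[y0:y1,x0:x1]
    W=np.eye(2,3,dtype=np.float32);cc,W=cv2.findTransformECC(f(a),f(b),W,cv2.MOTION_TRANSLATION,(3,200,1e-6),None,3)
    return W[:,2].round(2),round(cc,4)
for n in('s6','s9','s11','s12','s13'): print(n,'lip',sh('s4',n,(185,172,234,200)),'lug',sh('s4',n,(240,166,256,177)),'tray',sh('s4',n,(155,195,235,235)),'plate bottom',sh('s6',n,(240,184,274,196)))
c=cam('side');L=np.array([.590,-.0617,.036]);print('px per mm z at lug',proj(c,L+[0,0,.001])-proj(c,L))
P=L+[.11,.07,.004];print('lip',proj(c,P+[0,0,.001])-proj(c,P))
crop('w13','c13w',200,180,310,330,5)
E
```

```text
s6 lip (array([ 0.01, -0.  ], dtype=float32), 1.0) lug (array([-0.49, -0.02], dtype=float32), 0.875) tray (array([ 0., -0.], dtype=float32), 0.9999) plate bottom (array([-0., -0.], dtype=float32), 1.0)
s9 lip (array([ 0., -0.], dtype=float32), 1.0) lug (array([-0.49, -0.03], dtype=float32), 0.8747) tray (array([-0.,  0.], dtype=float32), 0.9999) plate bottom (array([-0.01, -0.  ], dtype=float32), 0.9999)
s11 lip (array([-0.01, -0.01], dtype=float32), 0.9999) lug (array([-0.99,  0.19], dtype=float32), 0.8965) tray (array([ 0., -0.], dtype=float32), 0.9999) plate bottom (array([-0.03, -0.01], dtype=float32), 0.9996)
s12 lip (array([-0.09, -0.13], dtype=float32), 0.9926) lug (array([-3.68,  0.41], dtype=float32), 0.7083) tray (array([-0.,  0.], dtype=float32), 0.9999) plate bottom (array([-0.03, -0.01], dtype=float32), 0.9993)Traceback (most recent call last):
  File "<stdin>", line 7, in <module>
  File "<stdin>", line 5, in sh
cv2.error: OpenCV(4.12.0) /io/opencv/modules/video/src/ecc.cpp:589: error: (-7:Iterations do not converge) The algorithm stopped before its convergence. The correlation is going to be minimized. Images may be uncorrelated or non-overlapped in function 'findTransformECC'
```

```bash
python3 - <<'E'
from h import *
def sh(a,b,box):
    x0,y0,x1,y1=box
    f=lambda n:cv2.cvtColor(cv2.imread(f'pics/{n}.png'),cv2.COLOR_BGR2GRAY)[y0:y1,x0:x1]
    W=np.eye(2,3,dtype=np.float32);cc,W=cv2.findTransformECC(f(a),f(b),W,cv2.MOTION_TRANSLATION,(3,200,1e-6),None,3)
    return W[:,2].round(2),round(cc,4)
for n in('s12','s13'):
  for k,bx in dict(lip=(190,176,234,192),lip2=(186,160,234,192),tray=(155,195,235,235)).items(): print(n,k,sh('s9',n,bx))
  print(n,'plates',sh('s6',n,(240,184,274,196)))
c=cam('side');L=np.array([.590,-.0617,.036])
P=L+[.11,.07,.004];print('lip px/mm',proj(c,P),proj(c,P+[0,0,.001])-proj(c,P))
crop('w13','c13w',200,180,310,330,5)
# vertical profile of lip at columns
for n in('s9','s13'):
  g=cv2.imread(f'pics/{n}.png')[:,:,1].astype(int);print(n,g[180:192,[200,212,224]].T.tolist())
E
```

```text
s12 lip (array([ 0.01, -0.17], dtype=float32), 0.9856)
s12 lip2 (array([-0.09, -0.18], dtype=float32), 0.9901)
s12 tray (array([-0.,  0.], dtype=float32), 0.9999)
s12 plates (array([-0.03, -0.01], dtype=float32), 0.9993)
s13 lip (array([-0.18, -0.63], dtype=float32), 0.9978)
s13 lip2 (array([-0.14, -0.58], dtype=float32), 0.9965)
s13 tray (array([ 0., -0.], dtype=float32), 0.9999)
s13 plates (array([-0.04, -0.01], dtype=float32), 0.9993)
lip px/mm [[215.38654066 185.01604999]] [[-0.01567608 -0.30180945]]
s9 [[152, 150, 152, 154, 151, 131, 71, 57, 57, 56, 56, 57], [151, 150, 150, 148, 153, 149, 138, 60, 60, 58, 57, 56], [151, 149, 151, 149, 148, 152, 150, 147, 78, 58, 57, 57]]
s13 [[151, 153, 154, 153, 149, 81, 57, 56, 57, 57, 57, 55], [149, 148, 149, 152, 150, 147, 94, 60, 58, 58, 58, 57], [150, 149, 151, 150, 151, 150, 148, 106, 62, 57, 58, 57]]
```

View pics/c13w.png

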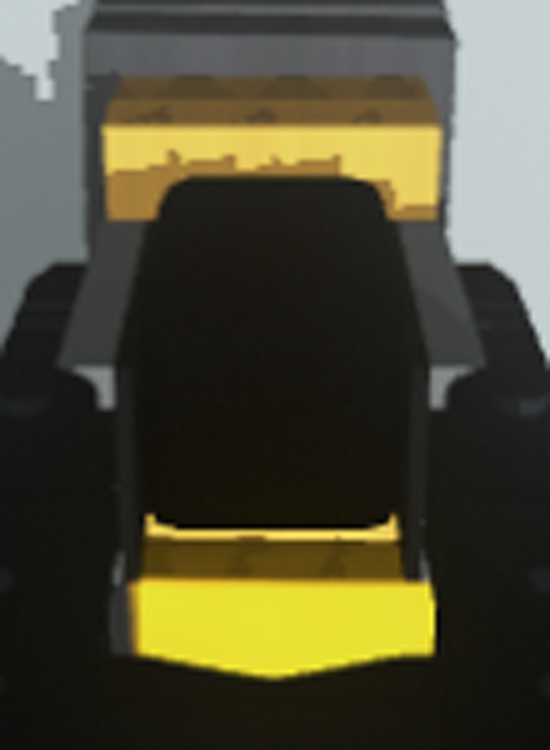

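The side view shows the mouth up by about 0.65 px, or 2.1 mm (0.30 px/mm). The tray and plates haven't moved, and the wedge hasn't slipped in the grip. I'll push about 6 mm further to reach 3 mm.

```bash
python3 -m crank '[{"hand":0.8,"dp":[0.3,-0.04,0.02],"twist":[0,-0.002,0]},{"hand":0.8,"dp":[0.6,-0.08,0.03],"twist":[0,-0.002,0]},{"hand":0.8,"dp":[0.6,-0.08,0.03],"twist":[0,-0.002,0]},{"hand":0.8,"dp":[0.6,-0.08,0.03],"twist":[0,-0.002,0]},{"hand":0.8,"dp":[0.6,-0.08,0.03],"twist":[0,-0.002,0]},{"hand":0.8,"dp":[0.6,-0.08,0.03],"twist":[0,-0.002,0]}]'
python3 - <<'E'
from h import *
s,_=snap('side','s14');snap('wrist','w14');print(s['tcp_pos'],s['force'],s['ft_torque'],np.abs(s['joint_velocities']).max())
def sh(a,b,box):
    x0,y0,x1,y1=box
    f=lambda n:cv2.cvtColor(cv2.imread(f'pics/{n}.png'),cv2.COLOR_BGR2GRAY)[y0:y1,x0:x1]
    W=np.eye(2,3,dtype=np.float32);cc,W=cv2.findTransformECC(f(a),f(b),W,cv2.MOTION_TRANSLATION,(3,200,1e-6),None,3)
    return W[:,2].round(2),round(cc,4)
for k,bx in dict(lip=(190,176,234,192),lip2=(186,160,234,192),tray=(155,195,235,235)).items(): print(k,sh('s9','s14',bx))
print('plates',sh('s6','s14',(240,184,274,196)))
g=cv2.imread('pics/s14.png')[:,:,1].astype(int);print(g[180:192,[200,212,224]].T.tolist())
crop('w14','c14w',200,160,310,330,4.5)
E
```

```text
t: 16.32
tcp_pos: [0.5545, -0.0575, 0.0545]
eef_rot: [0.105, 1.566, -0.103]
force: [-11.8, 2.0, 9.9]
opening: 0.0247
[ 0.55450653 -0.05746856  0.0545288 ] [-11.82810461   2.00329452   9.93970295] [ 0.0627238   1.84875156 -0.09287519] 0.001684969986665813
lip (array([-0.22, -0.88], dtype=float32), 0.9984)
lip2 (array([-0.19, -0.78], dtype=float32), 0.9929)
tray (array([-0.01,  0.01], dtype=float32), 0.9999)
plates (array([-0.02, -0.02], dtype=float32), 0.9996)
[[151, 154, 154, 152, 143, 73, 57, 57, 58, 56, 56, 57], [150, 149, 149, 151, 150, 145, 61, 57, 57, 58, 56, 58], [151, 151, 151, 148, 152, 149, 146, 95, 60, 58, 57, 56]]
```

View pics/c14w.png

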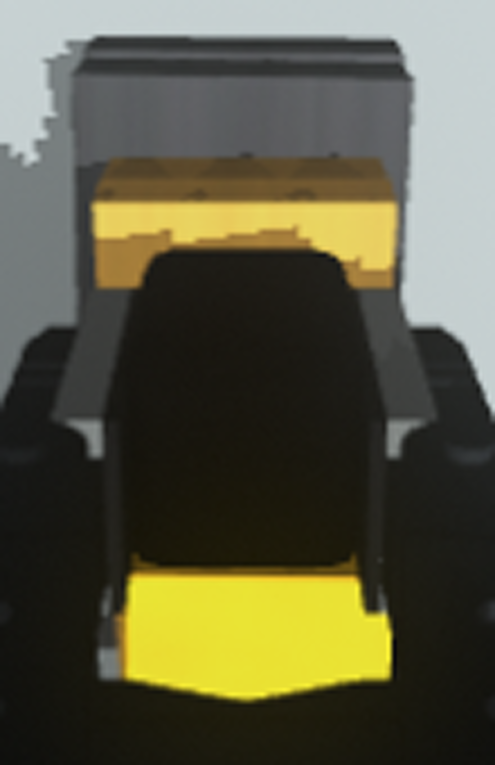

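```bash
python3 -m crank '[{"hand":0.8,"dp":[0,0,0],"twist":[0,0,0]},{"hand":0.8,"dp":[0,0,0],"twist":[0,0,0]},{"hand":0.8,"dp":[0,0,0],"twist":[0,0,0]}]'
python3 - <<'E'
from h import *
s=robot.read_state();c=cam('wrist',s);f=lambda x,y:(x/4.5+200-.4,y/4.5+160-.4)
for n,p,z in(('top',[(72,77),(412,79)],.024),('seam',[(78,60),(407,61)],.012),('bot',[(88,40),(398,41)],0)):
    b=back(c,[f(*q) for q in p],z);v=b[1]-b[0];print(n,b.mean(0).round(4),np.linalg.norm(v).round(4),np.degrees(np.arctan2(v[1],v[0])).round(1))
print(s['tcp_pos'],s['force'],np.abs(s['joint_velocities']).max())
print(robot.hand_in())
E
```

```text
t: 16.8
tcp_pos: [0.5545, -0.0575, 0.0545]
eef_rot: [0.105, 1.566, -0.103]
force: [-11.3, 2.0, 9.8]
opening: 0.0241
top [ 0.5244 -0.0543  0.024 ] 0.0493 82.0
seam [ 0.5243 -0.0542  0.012 ] 0.0508 82.2
bot [ 0.5235 -0.054   0.    ] 0.0508 82.2
[ 0.55446881 -0.05747228  0.05452395] [-11.25968466   1.96494509   9.78298088] 0.0018000505889746465
the job is handed in; nothing more can be done
None
```

The loose dark plate lies on the one under the lug, and the wedge is pushed in under the lug. The arm is still gripping the wedge and holding it there. I handed in at 16.8 s of the 61 s allowed; no verdict was reported.

Last checks:
- **Pile:** the two plates are flush to about 1 mm and 0.2°, and they did not move while the wedge went in.
- **Gap at the mouth:** the side camera shows a lift of about 2.8 mm. The wedge's travel (thin end about 66 mm past the lug end) suggests about 3.7 mm. The two disagree by about 1 mm, but both are inside the 1.5–5.5 mm window.
- **Tray and wedge:** the side view shows no movement of the tray. The wedge did not slip in the grip, the arm is at rest, and the push is steady at about 11 N.
- **Not checked:** I did not measure the discs or gauges at the end; nothing was seen to touch them. No sensor reads the chute contact directly. By the given dimensions the fingers stand about 25 mm clear of the lug.

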